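# Free the stuck stopper of the airbrush cleaning pot

## Task

Open the slanting port of the airbrush cleaning pot: its tapered stopper is stuck, so first break it loose by twisting it well round (most of a quarter turn) while it is still seated, then draw it out of the port. Stand the stopper upright on its narrow end in the shallow steel drip tray, without dropping it, and leave the figure, the dropper bottle and the brush cup where they are.

Things in the scene. Friction and masses are not known exactly. Their poses are not given: they have to be found in the camera images.
- port_mouth (a point): Centre of the open upper end of the port: a black plastic tube, 42 mm outside, 32 mm bore, standing about 45 mm proud of the pot's lid, mouth about 131 mm above the table. z axis: out of the port along its axis, leaning 35 degrees from vertical, roughly towards the robot (up to 0.6 rad to either side); y axis level. The stopper is seated in it.
- pot: Airbrush cleaning pot fixed to the table: round glass jar, 104 mm across, black screw lid whose top is 93 mm above the table. Origin under its centre, z up, x level. The port rises from the lid's middle and leans to -x, its mouth 42 mm to -x; a grey vent cap, 26 mm across and 20 mm high, stands on the lid 32 mm to +x.
- stopper_mid (a point): Half-way up the axis of the grey plastic stopper, 69 mm long, 4.5 mm above the flange's underside. z: from narrow end to grip tab. Tab: 34 mm wide along x, 14 mm thick along y, 34 mm high, from just above this point to the end; its centre is 17.5 mm farther along +z. Seated, its axes are those of the port: tab faces look level sideways, the flange rests on the port's mouth.
- stopper: The same stopper (55 to 115 g), same axes, origin at the centre of its flat narrow end. From there up: tapered shank 30 mm long, 24 mm wide along x growing to 26 mm, two flats facing y about 16 mm apart; round flange 38 mm across, 5 mm thick (it juts out beneath the tab's faces: keep fingertips above it); grip tab.
- port: The port tube, z axis along it as at its mouth; origin at its foot, 52 mm down from the mouth. Two hidden sprung jaws in it squeeze the seated shank's broad x sides, 20 N each: turning takes up to 0.3 N m, a straight pull up to 25 N. Turned 60 to 120 degrees about its axis, either way, the flats face the jaws: the stopper is loose, with some 4 mm of play, and clear of the port once drawn 35 mm along its axis.
- tray_floor (a point): Centre of the floor of the shallow open drip tray of plain steel, fixed to the table: 150 mm along its x, 170 mm along its y, walls 4 mm thick, rim 16 mm and floor (this point) 4 mm above the table. It stands left or right of the pot; an open clear box of paint pots, 150 x 170 mm, 45 mm high, fixed, stands on the other side.
- figure: Bystander: small grey figure on a round wooden painting handle, 38 mm across, about 90 mm high, loose, behind the pot; origin under its centre.
- dropper: Bystander: white dropper bottle, 25 mm across, 75 mm high, loose; origin under its centre.
- brush_cup: Bystander: white ceramic cup with brushes in it, 64 mm across, cup 70 mm and brushes 190 mm high, loose; origin under its centre.
Mind the look-alikes: they are no part of the job. Leave any green or yellow look-alike of the stopper alone.

How it is judged:
By the outcome, as a careful person would: the job done as asked, in the order asked, and still so for the second after the job is handed in, with the robot touching nothing.
It also fails if it takes over 45 s, if anything falls off the work surface, if the arm or the gripper's body presses on something with over 40 N, if the wrist force passes 120 N, or if a joint passes its speed limit or range.

## Robot

A 6-joint arm with a two-finger parallel gripper is mounted at the origin on the work surface. World frame = base frame: x ahead of the robot, y to its left, z up, the work surface at z = 0. Lengths are in mm, angles in rad, forces in N, time in s.
With the tool pointing down it reaches from about 400 to 925 mm from the base axis. Payload 12.5 kg.
Tool frame: the origin (TCP) lies on the mounting face of the last link; the fingertips stand 190 mm ahead of it and the grasp point (between the pads) lies 171 mm ahead of it; z points along the fingers, y is the line along which they close (so a half turn about z gives the same grasp; the last joint's range is limited). The gripper opens to 95 mm and grips with 3 to 60 N. Pads are 20 mm wide; open, the fingers measure 119 mm over their backs; the gripper's body (75 mm by 180 mm) begins 59 mm behind the grasp point.
Start: joints at [1.08, 0.491, 1.559, -0, 1.092, -0.106], TCP at [234.585, 579.305, 404.761] pointing down, gripper open.
Joint ranges: [-3.1, 3.1], [-0.84, 2.19], [0.05, 2.79], [-1.13, 4.28], [0.06, 2.93], [-2.69, 2.69]. Speed limits (rad/s): [2.22, 2.22, 2.79, 3.14, 3.14, 3.14].

## Interface

Orientations are given as [roll, pitch, yaw] about the fixed x, y, z axes, in that order (R = Rz(yaw) Ry(pitch) Rx(roll)).
In Python, from cell import env gives the robot as it stands.
- The arm moves only by the tool carry_out, never from a script. Its argument "series" is a list of rows, each a list of 5 numbers: the shift along the tool's x, y, z in m, then the turn about the tool's z in degrees, then the opening, from 0 (shut) to 1 (fully open). A call has 1 to 20 rows; each row is the pose to reach, as a shift and turn from the pose commanded when the call began, along the tool's axes at that moment; what a row does not reach only later rows make up. A row lasts 1/8 s, in which the tool goes at most 62.5 mm and 10.7 degrees, less where a joint would pass 70% of its speed; a pose out of reach is approached as far as the arm can. A call with a gripper value outside its range is refused whole. The fingers move at their own pace and stop on an object; the grip force is fixed at half the most. Time passes only in rows, so rows that repeat a pose let the fingers close. It gives the time, the measured TCP pose, the force, the opening and the grip force at its end, in the units of the state.
- env.state(): the state, without advancing time (a new reading comes with each control period).
- env.read_camera(name): name is "scene" or "top" or "wrist"; returns (picture, depth): 420x560x3 uint8, red, green, blue; 420x560 float32, mm along the optical axis (not along the pixel's ray), 0 where there is no reading.
- env.get_calibration(name): a dict with "intrinsics" (3x3 intrinsics, pixels), "cam_to_world" (4x4, takes a point from camera to world coordinates); the wrist camera has in their place "T_tool_cam" (4x4, takes a point from camera to tool coordinates, whose origin is the TCP and whose axes are the flange's). Camera axes: x right, y up, looking along -z (the intrinsics and any distortion apply to the point x, -y, -z); pixel columns grow to the right and rows downward; lengths in mm; the calibration is good to about 2 mm. The wrist camera is an equidistant fisheye: a pixel r from the principal point sees the ray r / f radians off the axis. A picture is of the moment at which its call begins: read the wrist's pose just before it. get_calibration takes no time and is no camera call.
- env.job_done(): hands the job in; it is judged then, once.
The state is a dict: "t": time; "joints": joint angles; "qvel": joint speeds; "tau": joint torques, N m; "eef_pos": TCP position; "tcp_rot": TCP orientation; "ft_force": force on the tool from outside, world axes, zero at the start; "moment": the same for the moment, N m; "opening": opening from 0.0 (shut) to 1.0 (fully open); "grip_force": force on a finger pad.
Only numpy, scipy, OpenCV 4.12 (cv2) and the standard library are available. Lean on these libraries where they do the work, as an engineer would, in place of code of your own. Each camera call takes 0.05 s, during which the arm holds its last target. There are 200 camera calls.

## Working session

There is one attempt and no reset: what is moved stays moved. The work goes in short steps, Python scripts to look and compute and a tool call to move; the robot and the scene stay as the last step left them, time stands still between calls to the robot, and variables do not carry over. Pictures are saved under pics/ and viewed, at most 12 in all, crops included, and the job is handed in when it is done.

Besides the shell and the picture viewer there is one more tool, called after "Emit:" as name(argument=value, ...) on one line, values as JSON. carry_out: Moves the arm, as the interface text tells. Its arguments: {"type":"object","properties":{"series":{"type":"array","items":{"type":"array","items":{"type":"number"}}}},"required":["series"]}

```bash
mkdir -p pics; ls
python3 - <<'E'
from cell import env
import cv2,numpy as np
print(env.state())
for n in ("scene","top"):
    p,d=env.read_camera(n)
    np.savez(f"{n}0.npz",p=p,d=d)
    cv2.imwrite(f"pics/{n}0.png",p[:,:,::-1])
    c=env.get_calibration(n); print(n,c)
print(env.get_calibration("wrist"))
a=cv2.imread("pics/scene0.png")
E
```

```text
pics
{'t': 0.0, 'joints': array([ 1.08035651e+00,  4.91592620e-01,  1.55949002e+00,  1.77470262e-06,
        1.09170243e+00, -1.05613485e-01]), 'qvel': array([-1.10470240e-04,  7.99306615e-04,  6.81459326e-06,  1.08786721e-03,
       -7.76351850e-04,  1.74434870e-04]), 'tau': array([-4.34932617e-04, -6.12647152e+01, -2.58186507e+01,  6.93228585e-02,
        4.80353634e-02, -4.73384762e-05]), 'eef_pos': array([234.59207991, 579.26070554, 404.12710782]), 'tcp_rot': array([-3.14040705e+00, -1.27266116e-04,  2.75676542e+00]), 'ft_force': array([-0.66434547,  0.24942855,  0.21550957]), 'moment': array([ 0.00576055, -0.00630678, -0.00532936]), 'grip_force': 0.0, 'opening': 0.9995326322407976}
scene {'intrinsics': array([[506.29610541,   0.        , 285.66721091],
       [  0.        , 506.29610541, 200.81282227],
       [  0.        ,   0.        ,   1.        ]]), 'cam_to_world': array([[ 5.54441920e-01, -4.71907900e-01,  6.85490402e-01,
         1.26413142e+03],
       [ 8.32216486e-01,  3.17502019e-01, -4.54541734e-01,
        -4.73809565e+02],
       [-3.14275136e-03,  8.22493405e-01, 
[... 487 characters left out ...]
],
       [ 2.25975744e-02,  1.73892297e-02,  9.99593399e-01,
         1.03675133e+03],
       [ 0.00000000e+00,  0.00000000e+00,  0.00000000e+00,
         1.00000000e+00]])}
{'intrinsics': array([[325.1922621 ,   0.        , 279.36569491],
       [  0.        , 325.1922621 , 216.10172693],
       [  0.        ,   0.        ,   1.        ]]), 'T_tool_cam': array([[ 7.48936556e-04,  9.63665157e-01,  2.67112155e-01,
         7.58683370e+01],
       [ 9.99999649e-01, -6.21505404e-04, -5.61611247e-04,
         7.80539834e-01],
       [-3.75193543e-04,  2.67112482e-01, -9.63665285e-01,
         1.97505840e+01],
       [ 0.00000000e+00,  0.00000000e+00,  0.00000000e+00,
         1.00000000e+00]])}
```

View pics/scene0.png

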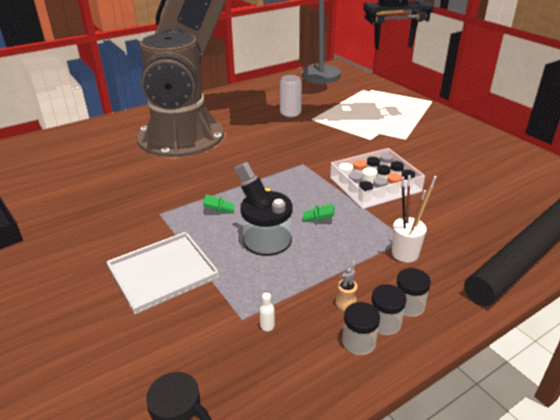

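View pics/top0.png

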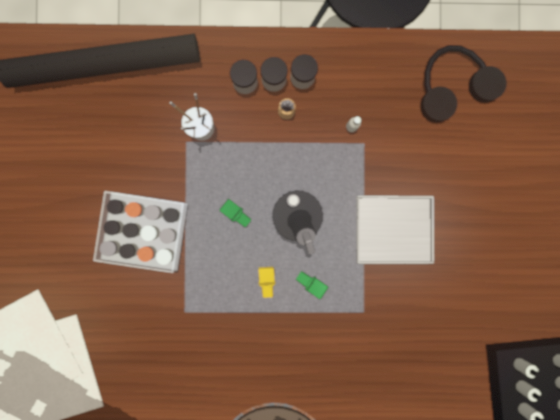

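The grey stopper sits in the black port: scene (247,178), top (306,238). Look-alikes are green at scene (218,205) and (320,213), and yellow at (266,190). Other fixtures, all in scene pixels:
- Tray at (162,270), which is to -y of the pot
- Paint box at (377,176)
- Figure at (346,292)
- Dropper at (267,313)
- Brush cup at (408,240)

The choice is the grey one in the port.

```bash
cat > h.py <<'E'
import numpy as np,cv2
from cell import env
from scipy.spatial.transform import Rotation as R
def cloud(n,p=None,d=None):
    if p is None: z=np.load(f"{n}0.npz");p,d=z["p"],z["d"]
    c=env.get_calibration(n);K=c["intrinsics"];T=c["cam_to_world"]
    v,u=np.mgrid[0:420,0:560]
    X=np.stack([(u-K[0,2])/K[0,0]*d,-(v-K[1,2])/K[1,1]*d,-d],-1)
    return p.astype(int),X@T[:3,:3].T+T[:3,3],d>0
def circ(P):
    A=np.c_[2*P[:,:2],np.ones(len(P))];s=np.linalg.lstsq(A,(P[:,:2]**2).sum(1),rcond=None)[0]
    return s[:2],np.sqrt(s[2]+s[0]**2+s[1]**2)
E
python3 - <<'E'
from h import *
for n in("top","scene"):
    p,W,ok=cloud(n)
    x,y,z=W[...,0],W[...,1],W[...,2]
    reg=ok&(abs(x-530)<75)&(abs(y+25)<75)
    print(n,"table z",np.median(z[ok&(abs(x-600)<30)&(abs(y-60)<40)]))
    lid=reg&(abs(z-93)<6); P=W[lid]; print("lid n",len(P),np.median(P[:,2]),P.min(0),P.max(0))
    h=cv2.convexHull(P[:,:2].astype(np.float32))[:,0]; print("lid enclosing",cv2.minEnclosingCircle(h))
    sat=p.max(-1)-p.min(-1); br=p.mean(-1)
    vent=reg&(z>104)&(z<120)&(br>110)&(sat<40); print("vent",vent.sum(),np.median(W[vent],0) if vent.any() else 0)
    tab=reg&(z>135)&(z<210); Q=W[tab]; print("tab n",len(Q),Q.min(0),Q.max(0),Q.mean(0))
    c=Q.mean(0);_,s,V=np.linalg.svd(Q-c);print(s/np.sqrt(len(Q)),V)
    # tray
    tr=ok&(abs(x-500)<150)&(y<-90)&(y>-350)&(sat<30)&(br>150)&(z<25)
    Q=W[tr]; print("tray",len(Q),np.median(Q[:,2]),cv2.minAreaRect(Q[:,:2].astype(np.float32)))
    for nm,lo,hi,c0 in(("figure",30,110,(760,15)),):pass
p,W,ok=cloud("top")
for nm,(u,v) in dict(figure=(287,106),dropper=(354,123),cup=(198,122)).items(): print(nm,W[v,u])
p,_=np.load("top0.npz")["p"],0
s=np.load("scene0.npz")["p"]
a=cv2.resize(p[170:310,210:350],(560,560),interpolation=cv2.INTER_CUBIC)[:,:400]
a=cv2.resize(p[180:270,255:355],(400,360),interpolation=cv2.INTER_CUBIC)
b=cv2.resize(s[150:250,215:325],(396,360),interpolation=cv2.INTER_CUBIC)
cv2.imwrite("pics/crop.png",np.hstack([a,b])[:,:,::-1])
E
```

```text
top table z 0.5644009243276287
lid n 1308 92.9340957196572 [494.57423013 -96.89550163  87.22505431] [597.10137242   5.78974698  98.77034066]
lid enclosing ((545.4756469726562, -45.192901611328125), 52.963558197021484)
vent 124 [575.72553659 -35.13916081 110.87481274]
tab n 338 [471.57436632 -76.18757826 135.00541451] [528.29852486 -39.04268881 174.1200424 ] [503.93358402 -58.97107967 150.82300653]
[17.4847566   7.93348831  7.46080552] [[-0.77131644 -0.25385641  0.58363334]
 [ 0.34776254 -0.93611592  0.05242322]
 [-0.53304049 -0.24340071 -0.81032335]]
tray 5137 4.3014095157407155 ((515.0694580078125, -260.0885009765625), (180.0472869873047, 157.44236755371094), 89.76249694824219)
scene table z 0.9518969318191921
lid n 874 93.14875786973113 [500.06668532 -98.74003879  87.00652993] [599.83130007   5.63700183  98.9670541 ]
lid enclosing ((548.256103515625, -45.35028839111328), 54.977535247802734)
vent 104 [580.83656614 -37.49535076 109.5701491 ]
tab n 341 [476.40489341 -77.78892761 135.0831227 ] [529.47257535 -41.05983614 171.40635745] [506.11256207 -63.88936106 149.66135915]
[14.62746125  8.57719555  5.13314623] [[ 0.80919645  0.29805353 -0.50632519]
 [-0.2981949  -0.53419079 -0.79102465]
 [ 0.50624194 -0.79107793  0.34338725]]
tray 8963 2.931977036582907 ((500.0138854980469, -220.0239715576172), (299.8429260253906, 259.9229736328125), 0.02180791087448597)
figure [774.42422333 -24.6026878   71.13326648]
dropper [ 740.64767068 -166.40207326   67.7507288 ]
cup [738.99618047 161.15682109  71.07236617]
```

View pics/crop.png

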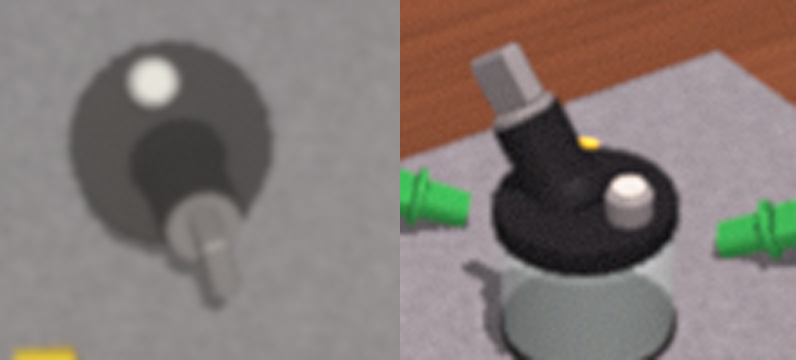

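```bash
cat > sim.py <<'E'
# vertical-fingered wrench on a tab leaning 35 deg: which twists th fit for tool turn psi and gap g
import numpy as np
from scipy.spatial.transform import Rotation as R
def pts():
    a=np.linspace(-17,17,35);b=np.linspace(-7,7,15);c=np.linspace(5,39,35)
    T=np.stack(np.meshgrid(a,b,c),-1).reshape(-1,3)
    r,t,c=np.meshgrid(np.linspace(0,19,20),np.linspace(0,6.28,60),[0,5.]);F=np.stack([r*np.cos(t),r*np.sin(t),c],-1).reshape(-1,3)
    return np.r_[T,F]
P=pts();lean=R.from_euler('y',-35,degrees=True)   # frame: x = lean plane away from robot, origin mouth
def fits(psi,g,tip,cx,th):
    W=(lean*R.from_euler('z',th,degrees=True)).apply(P)
    q=R.from_euler('z',-psi,degrees=True).apply(W-[cx,0,0])
    return not np.any((abs(q[:,0])<10)&(abs(q[:,1])>g/2+.3)&(abs(q[:,1])<g/2+12)&(W[:,2]>tip))
if __name__=="__main__":
  for tip,cx in((14,-17),(18,-18),(22,-20),(24,-20)):
    for g in(20,24,28):
        o=[]
        for psi in range(0,125,10):
            f=[th for th in range(0,121,4) if fits(psi,g,tip,cx,th)]
            o.append(f"{psi}:{min(f)}-{max(f)}" if f else f"{psi}:x")
        print(tip,cx,g,*o)
E
python3 sim.py
```

```text
14 -17 20 0:0-8 10:0-16 20:8-20 30:x 40:x 50:x 60:x 70:x 80:x 90:x 100:x 110:x 120:x
14 -17 24 0:0-16 10:0-24 20:0-28 30:16-36 40:44-44 50:x 60:x 70:x 80:x 90:x 100:x 110:x 120:x
14 -17 28 0:0-28 10:0-32 20:0-36 30:0-44 40:20-52 50:44-56 60:x 70:x 80:x 90:x 100:x 110:x 120:x
18 -18 20 0:0-8 10:0-16 20:8-20 30:x 40:x 50:x 60:x 70:x 80:x 90:x 100:x 110:x 120:x
18 -18 24 0:0-16 10:0-24 20:0-28 30:12-36 40:32-44 50:56-56 60:x 70:x 80:x 90:x 100:x 110:x 120:x
18 -18 28 0:0-28 10:0-32 20:0-36 30:0-44 40:16-52 50:36-64 60:52-68 70:68-76 80:80-84 90:88-92 100:96-100 110:104-112 120:112-120
22 -20 20 0:0-12 10:0-16 20:8-24 30:28-36 40:x 50:x 60:x 70:x 80:x 90:x 100:x 110:x 120:x
22 -20 24 0:0-16 10:0-24 20:0-32 30:12-44 40:28-52 50:48-56 60:64-64 70:x 80:x 90:x 100:x 110:x 120:116-116
22 -20 28 0:0-28 10:0-32 20:0-40 30:0-52 40:16-56 50:32-64 60:48-72 70:64-80 80:76-88 90:84-96 100:92-104 110:100-116 120:108-120
24 -20 20 0:0-12 10:0-16 20:8-24 30:24-36 40:44-44 50:x 60:x 70:x 80:x 90:x 100:x 110:x 120:x
24 -20 24 0:0-16 10:0-24 20:0-32 30:8-44 40:24-52 50:40-60 60:56-68 70:68-76 80:76-84 90:88-92 100:96-104 110:104-112 120:112-120
24 -20 28 0:0-28 10:0-32 20:0-40 30:0-52 40:16-60 50:28-68 60:44-76 70:56-84 80:68-92 90:80-100 100:88-112 110:96-120 120:104-120
```

Emit:
carry_out(series=[[-0.476,-0.502,-0.01,139.6,0.3],[-0.476,-0.502,-0.01,139.6,0.3],[-0.476,-0.502,-0.01,139.6,0.3],[-0.476,-0.502,-0.01,139.6,0.3],[-0.476,-0.502,-0.01,139.6,0.3],[-0.476,-0.502,-0.01,139.6,0.3],[-0.476,-0.502,-0.01,139.6,0.3],[-0.476,-0.502,-0.01,139.6,0.3],[-0.476,-0.502,-0.01,139.6,0.3],[-0.476,-0.502,-0.01,139.6,0.3],[-0.476,-0.502,-0.01,139.6,0.3],[-0.476,-0.502,-0.01,139.6,0.3],[-0.476,-0.502,-0.01,139.6,0.3],[-0.476,-0.502,-0.01,139.6,0.3],[-0.476,-0.502,-0.01,139.6,0.3],[-0.476,-0.502,-0.01,139.6,0.3]])

```text
t: 2.1
eef_pos: [487.3, -64.4, 414.8]
tcp_rot: [-3.142, -0.0, 0.323]
ft_force: [0.4, -0.3, 0.2]
opening: 0.297
grip_force: 0.0
```

```bash
cat >> h.py <<'E'
def wcloud():
    s=env.state();p,d=env.read_camera("wrist");c=env.get_calibration("wrist");K=c["intrinsics"];T=c["T_tool_cam"]
    v,u=np.mgrid[0:420,0:560];a=(u-K[0,2])/K[0,0];b=(v-K[1,2])/K[1,1];r=np.hypot(a,b)+1e-9
    X=np.stack([a/r*np.tan(r)*d,-b/r*np.tan(r)*d,-d],-1)
    M=R.from_euler('xyz',s["tcp_rot"]).as_matrix()
    X=X@T[:3,:3].T+T[:3,3]
    return p,X@M.T+s["eef_pos"],d>0,X
E
python3 - <<'E'
from h import *
p,W,ok,X=wcloud()
cv2.imwrite("pics/w1.png",p[:,:,::-1])
x,y,z=W[...,0],W[...,1],W[...,2]
reg=ok&(abs(x-520)<90)&(abs(y+45)<80)
P=W[reg&(abs(z-93)<4)];print("lid",len(P),P[:,2].mean(),cv2.minEnclosingCircle(P[:,:2].astype(np.float32)))
br=p.mean(-1)
V=W[reg&(z>106)&(z<118)&(br>100)&(x>560)];print("vent",len(V),V.mean(0) if len(V) else 0)
Q=W[reg&(z>137)&(z<180)&(x<540)];print("tab",len(Q),Q.min(0),Q.max(0),Q.mean(0))
c=Q.mean(0);_,s,v=np.linalg.svd(Q-c,full_matrices=False);print(s/np.sqrt(len(Q)),v)
# in tool frame relative to TCP
q=X[reg&(z>150)&(z<176)&(x<540)];print("tool-frame tab y range",np.percentile(q[:,1],[1,50,99]),"x",np.percentile(q[:,0],[1,50,99]))
for lo in range(150,175,5):
    q=X[reg&(z>lo)&(z<lo+5)&(x<540)]
    if len(q): print(lo,len(q),q[:,:2].min(0),q[:,:2].max(0))
E
```

```text
lid 5954 93.24658047645086 ((545.5880126953125, -44.64883804321289), 53.20296096801758)
vent 653 [575.5870878  -33.98872142 111.2877972 ]
tab 1788 [472.09555309 -75.01330691 137.00720693] [527.46132323 -37.88997721 172.56761844] [505.44768917 -58.21821767 152.7353693 ]
[16.90516728  6.99837274  6.69800822] [[-0.75155312 -0.25546787  0.6081974 ]
 [ 0.37104414 -0.92600778  0.06954017]
 [-0.54543025 -0.27793121 -0.79073389]]
tool-frame tab y range [-6.70381424  0.13420312  6.73797365] x [-13.92080736  11.55242143  26.59891997]
150 117 [-14.44816482  -6.84132437] [28.2301128   6.58924025]
155 230 [-14.00838633  -6.78068089] [24.69744096  6.50453749]
160 229 [-8.03116259 -6.61420317] [21.12231504  6.86445579]
165 261 [ 0.00751407 -7.1109752 ] [16.97546026  6.79635464]
170 117 [ 5.46214019 -6.3446434 ] [13.81974572  6.61319911]
```

View pics/w1.png

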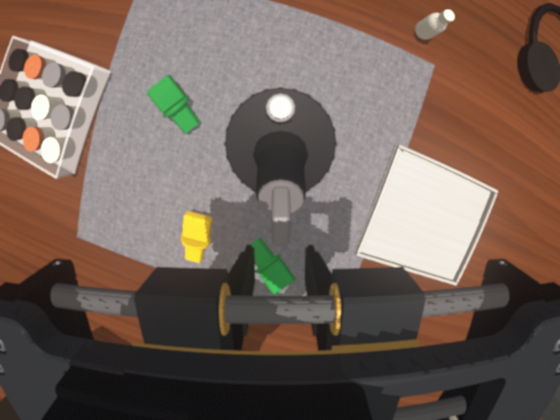

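The wrist view shows the grey tab at (281,205), centred between the fingers, with the yaw matching. Next I lower the open fingers over the tab as a loose wrench, since the tool can't tilt, and turn it.

Emit:
carry_out(series=[[0,0,0.04,0,0.295],[0,0,0.072,0,0.295],[0,0,0.072,0,0.295],[0,0,0.072,-8,0.295],[0,0,0.072,-16,0.295],[0,0,0.072,-24,0.295],[0,0,0.072,-32,0.295],[0,0,0.072,-36,0.295],[0,0,0.072,-40,0.295],[0,0,0.072,-40,0.295]])

```text
t: 3.4
eef_pos: [487.6, -65.6, 344.7]
tcp_rot: [3.138, 0.001, 1.02]
ft_force: [-3.1, -11.5, 2.4]
opening: 0.299
grip_force: 7.5
```

Emit:
carry_out(series=[[0,0,0,-6,0.295],[0,0,0,-12,0.295],[0,0,0,-18,0.295],[0,0,0,-24,0.295],[0,0,0,-30,0.295]])

```text
t: 4.03
eef_pos: [487.9, -65.4, 344.8]
tcp_rot: [3.138, 0.002, 1.546]
ft_force: [-0.6, -7.8, 5.4]
opening: 0.297
grip_force: 8.6
```

Run:
```python
from h import *
print(env.state())
p,d=env.read_camera("scene"); a=cv2.resize(p[110:260,170:330],(640,600),interpolation=cv2.INTER_CUBIC)
cv2.imwrite("pics/s2.png",a[:,:,::-1])
```

```text
{'t': 4.025, 'joints': array([-2.67385137e-01,  3.83068237e-01,  1.94787883e+00, -1.86804412e-03,
        8.06765084e-01, -2.41509392e-01]), 'qvel': array([ 0.00139249, -0.00115233, -0.00309498,  0.00767764,  0.00126047,
       -0.83772684]), 'tau': array([  3.21020253, -45.28510094, -17.99916923,   1.11471936,
         0.28132872,   1.25638559]), 'eef_pos': array([487.86012012, -65.43316807, 344.7771407 ]), 'tcp_rot': array([3.13814941e+00, 2.24242443e-03, 1.54620649e+00]), 'ft_force': array([-0.57275396, -7.8328141 ,  5.35164993]), 'moment': array([-1.51181471,  0.03256096, -0.24772601]), 'grip_force': 8.58902606421907, 'opening': 0.29670357664681857}
```

View pics/s2.png

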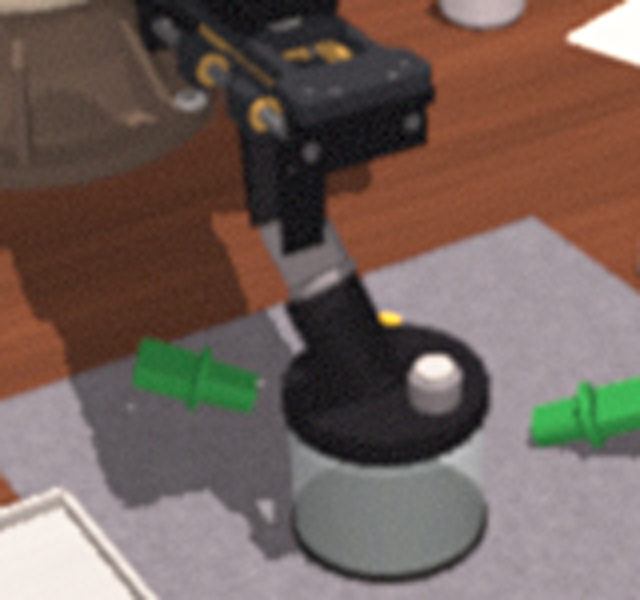

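The tab is following the wrench and the flange is still on the mouth, at about (330,285) in the crop. I'll continue to about 100° of tool turn.

Emit:
carry_out(series=[[0,0,0,-6,0.295],[0,0,0,-12,0.295],[0,0,0,-18,0.295],[0,0,0,-24,0.295],[0,0,0,-30,0.295],[0,0,0,-30,0.295],[0,0,0,-27,0.295]])

```text
t: 4.95
eef_pos: [487.9, -65.3, 345.6]
tcp_rot: [3.139, 0.004, 2.014]
ft_force: [-3.0, -7.1, 14.2]
opening: 0.295
grip_force: 8.1
```

Emit:
carry_out(series=[[0,0,0,0,0.4],[0,0,0,0,0.6],[0,0,-0.03,0,0.6],[0,0,-0.08,0,0.6],[0,0,-0.08,10,0.6],[0,0,-0.08,97,0.6],[0,0,-0.08,97,0.6],[0,0,-0.08,97,0.6],[0,0,-0.08,97,0.6],[0,0,-0.08,97,0.6],[0,0,-0.08,97,0.6],[0,0,-0.08,97,0.6],[0,0,-0.08,97,0.6],[0,0,-0.08,97,0.6],[0,0,-0.08,97,0.6],[0,0,-0.08,97,0.6]])

```text
t: 6.95
eef_pos: [487.3, -64.6, 422.8]
tcp_rot: [-3.142, -0.0, 0.323]
ft_force: [-0.6, -0.2, 0.5]
opening: 0.599
grip_force: 0.0
```

Run:
```python
from h import *
s=env.state();print(s["eef_pos"],s["tcp_rot"],s["opening"])
p,W,ok,X=wcloud()
cv2.imwrite("pics/w2.png",cv2.resize(p[60:270,140:420],(800,600),interpolation=cv2.INTER_CUBIC)[:,:,::-1])
x,y,z=W[...,0],W[...,1],W[...,2]
reg=ok&(abs(x-520)<90)&(abs(y+45)<80)&(z>140)&(z<180)&(x<540)
for lo in range(140,175,5):
    m=reg&(z>lo)&(z<lo+5); q=X[m]
    if len(q)>5: print(lo,len(q),q[:,:2].min(0),q[:,:2].max(0),cv2.minAreaRect(q[:,:2].astype(np.float32)))
# top end face of the tab: highest points, tab rectangle orientation
top=X[reg&(z>157)];print(len(top),cv2.minAreaRect(top[:,:2].astype(np.float32)),top.mean(0))
c=top.mean(0);_,sv,v=np.linalg.svd(top-c,full_matrices=False);print(sv/np.sqrt(len(top)),v)
```

```text
[487.33036283 -64.64285945 422.82927863] [-3.14154170e+00 -1.38112125e-04  3.22812665e-01] 0.5994249124948047
140 644 [  8.03614578 -20.42015423] [38.8364483  13.56739638] ((26.075950622558594, -1.0480499267578125), (28.104745864868164, 36.74693298339844), 13.841043472290039)
145 262 [  5.72320505 -20.6535131 ] [33.13613385 13.34546822] ((20.898693084716797, -1.5737857818603516), (24.727230072021484, 34.605167388916016), 10.288421630859375)
150 243 [  2.38036886 -20.62522098] [21.71125947 13.15117554] ((12.484671592712402, -2.57379150390625), (13.190234184265137, 34.712158203125), 12.164536476135254)
155 294 [-10.50080945 -20.31667803] [18.7833356  13.59661123] ((2.5922703742980957, -4.267852783203125), (19.090497970581055, 36.289886474609375), 29.01797103881836)
160 477 [ -7.564545   -20.67342957] [15.21734229 12.74774757] ((1.1019234657287598, -3.5805225372314453), (17.433271408081055, 33.8912353515625), 22.372356414794922)
165 239 [ -0.98820953 -18.97303484] [11.04736429  3.28481649] ((4.698947906494141, -7.57553768157959), (11.604043006896973, 22.590190887451172), 5.775848865509033)
910 ((2.9533114433288574, -3.2191085815429688), (20.075172424316406, 34.90045928955078), 19.931392669677734) [  3.73319581  -4.82786283 260.01440824]
[9.69513885 4.85574539 2.59417408] [[-0.45594401  0.8823172   0.11675369]
 [ 0.86178706  0.40489841  0.30558196]
 [ 0.22234684  0.23994509 -0.94498055]]
```

View pics/w2.png

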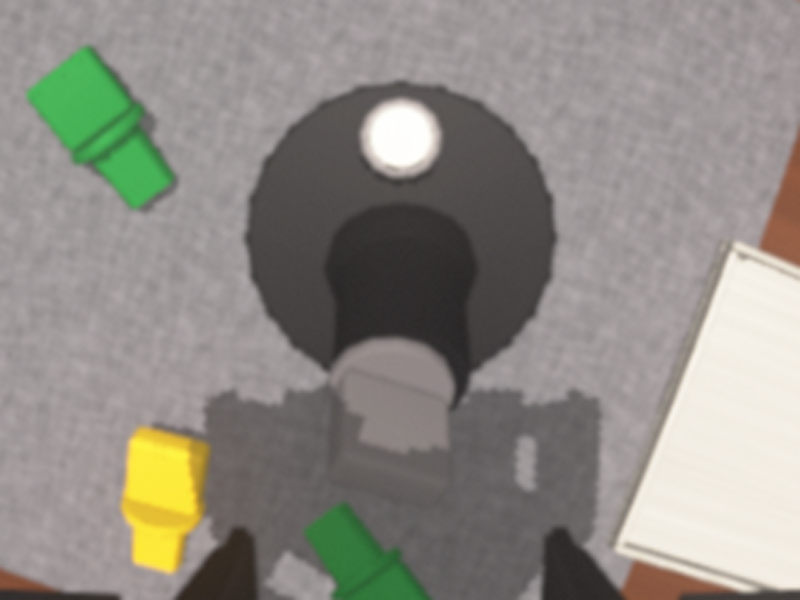

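The stopper is loose and still seated, turned about 73° and shifted about 3 mm sideways. The tab in the crop runs from (350,370) to (450,400). I'll give it a bit more turn so its narrow edges face level sideways for the draw grip.

Emit:
carry_out(series=[[0.002,-0.003,0,-76,0.33],[0.002,-0.003,0,-76,0.33],[0.002,-0.003,0,-76,0.33],[0.002,-0.003,0,-76,0.33],[0.002,-0.003,0,-76,0.33],[0.002,-0.003,0,-76,0.33],[0.002,-0.003,0,-76,0.33],[0.002,-0.003,0,-76,0.33],[0.002,-0.003,0.05,-76,0.33],[0.002,-0.003,0.078,-76,0.33],[0.002,-0.003,0.078,-76,0.32],[0.002,-0.003,0.078,-82,0.3]])

```text
t: 8.5
eef_pos: [488.6, -61.3, 345.6]
tcp_rot: [3.141, 0.0, 1.751]
ft_force: [0.1, 0.9, 0.2]
opening: 0.308
grip_force: 0.0
```

Emit:
carry_out(series=[[0,0,0,-6,0.295],[0,0,0,-12,0.295],[0,0,0,-18,0.295],[0,0,0,-24,0.295],[0,0,0,-30,0.295],[0,0,0,-33,0.295],[0,0,0,-33,0.295]])

```text
t: 9.38
eef_pos: [487.8, -61.3, 346.6]
tcp_rot: [-3.141, -0.0, 2.326]
ft_force: [-7.5, -2.2, 10.2]
opening: 0.296
grip_force: 10.8
```

Run:
```python
from h import *
s=env.state();print(s["moment"],s["tcp_rot"],s["opening"])
p,W,ok,X=wcloud()
cv2.imwrite("pics/w3.png",cv2.resize(p[60:270,140:420],(800,600),interpolation=cv2.INTER_CUBIC)[:,:,::-1])
```

```text
[-0.5123751   1.55150285 -0.36821859] [-3.14104152e+00 -3.70416054e-05  2.32573957e+00] 0.2958216623481683
```

View pics/w3.png

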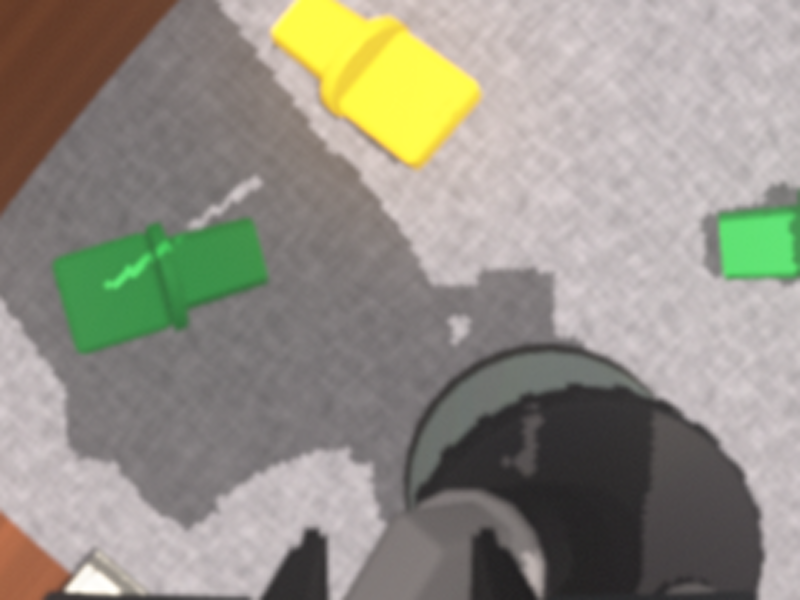

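The tab is between the fingers and the flange is still on the mouth, near (470,510). I'll release, rise, turn back, and look again.

Emit:
carry_out(series=[[0,0,0,0,0.45],[0,0,0,0,0.6],[0,0,-0.04,0,0.6],[0,0,-0.08,8,0.6],[0,0,-0.08,115,0.6],[0,0,-0.08,115,0.6],[0,0,-0.08,115,0.6],[0,0,-0.08,115,0.6],[0,0,-0.08,115,0.6],[0,0,-0.08,115,0.6],[0,0,-0.08,115,0.6],[0,0,-0.08,115,0.6],[0,0,-0.08,115,0.6],[0,0,-0.08,115,0.6],[0,0,-0.08,115,0.6],[0,0,-0.08,115,0.6]])

```text
t: 11.42
eef_pos: [488.3, -61.2, 425.0]
tcp_rot: [3.141, -0.0, 0.324]
ft_force: [-0.9, 0.1, -0.0]
opening: 0.599
grip_force: 0.0
```

Run:
```python
from h import *
s=env.state();print(s["eef_pos"],s["tcp_rot"],s["opening"])
p,W,ok,X=wcloud()
cv2.imwrite("pics/w4.png",cv2.resize(p[110:260,190:390],(800,600),interpolation=cv2.INTER_CUBIC)[:,:,::-1])
x,y,z=W[...,0],W[...,1],W[...,2]
reg=ok&(abs(x-520)<90)&(abs(y+45)<80)&(z>140)&(z<180)&(x<540)
for lo in range(140,175,5):
    m=reg&(z>lo)&(z<lo+5); q=X[m]
    if len(q)>5: print(lo,len(q),q[:,:2].min(0),q[:,:2].max(0),cv2.minAreaRect(q[:,:2].astype(np.float32)))
top=X[reg&(z>150)];print(len(top),top.min(0),top.max(0))
```

```text
[488.32650458 -61.16818064 424.96578759] [ 3.14144395e+00 -3.64410985e-04  3.24086211e-01] 0.598769001437275
140 626 [ 10.88707633 -16.39582519] [36.85098377 17.04612383] ((24.052352905273438, 0.035121917724609375), (33.47132110595703, 25.44239616394043), 88.45101165771484)
145 236 [  7.02323065 -16.14806499] [27.68691904 17.57928761] ((17.701866149902344, 1.051553726196289), (20.020875930786133, 33.77960205078125), 2.312371253967285)
150 244 [  4.16653829 -15.94515316] [10.59298112 17.37239545] ((7.4865007400512695, 0.7204303741455078), (5.824580669403076, 33.350929260253906), 1.4202616214752197)
155 309 [-11.13787918 -16.46983119] [ 7.06627392 17.17464194] ((-1.9760122299194336, 0.3249969482421875), (33.62666702270508, 18.15744400024414), 89.67422485351562)
160 573 [-10.00868979 -16.37238421] [ 4.28239282 17.54832878] ((-2.9121742248535156, 0.5847339630126953), (14.225459098815918, 33.890682220458984), 0.570497453212738)
165 17 [ -3.26496064 -14.50290479] [ 0.08497528 14.1871062 ] ((-1.8932461738586426, -0.1724853515625), (3.249361515045166, 28.727113723754883), 3.0659890174865723)
1143 [-11.13787918 -16.46983119 259.16603594] [ 10.59298112  17.54832878 274.95168034]
```

View pics/w4.png

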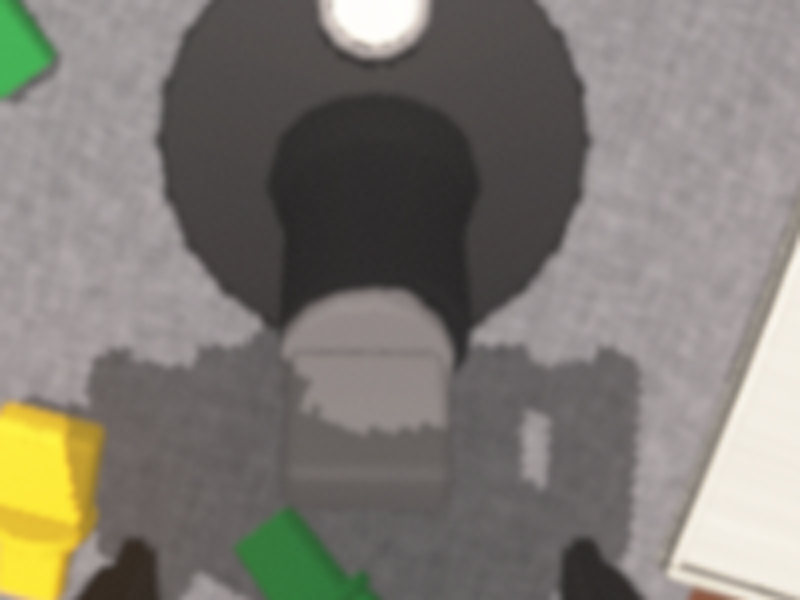

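The narrow edges now face level sideways, square to the fingers and centred at y≈0.5 mm. The tab spans (285,350) to (445,480) in the crop. I'll grip across the width.

Emit:
carry_out(series=[[0.001,0.0005,0.05,0,0.6],[0.001,0.0005,0.098,0,0.6],[0.001,0.0005,0.098,0,0.6],[0.001,0.0005,0.098,0,0.45],[0.001,0.0005,0.098,0,0.3],[0.001,0.0005,0.098,0,0.2],[0.001,0.0005,0.098,0,0.2],[0.001,0.0005,0.098,0,0.2]])

```text
t: 12.48
eef_pos: [489.6, -61.4, 328.0]
tcp_rot: [3.14, -0.002, 0.32]
ft_force: [-0.9, -0.3, 8.5]
opening: 0.356
grip_force: 30.0
```

Emit:
carry_out(series=[[-0.0023,0,-0.0033,0,0.2],[-0.0046,0,-0.0066,0,0.2],[-0.0069,0,-0.0099,0,0.2],[-0.0092,0,-0.0131,0,0.2],[-0.0115,0,-0.0164,0,0.2],[-0.0138,0,-0.0197,0,0.2]])

```text
t: 13.22
eef_pos: [476.2, -65.8, 346.7]
tcp_rot: [3.141, -0.0, 0.32]
ft_force: [4.5, -1.3, -1.3]
opening: 0.355
grip_force: 30.0
```

Emit:
carry_out(series=[[-0.0035,0,-0.005,0,0.2],[-0.007,0,-0.01,0,0.2],[-0.0105,0,-0.015,0,0.2],[-0.014,0,-0.02,0,0.2],[-0.0175,0,-0.025,0,0.2],[-0.022,0,-0.035,0,0.2],[-0.022,0,-0.07,0,0.2],[-0.022,0,-0.095,0,0.2],[-0.022,0,-0.095,0,0.2]])

```text
t: 14.35
eef_pos: [455.2, -72.6, 443.1]
tcp_rot: [3.14, -0.003, 0.32]
ft_force: [-0.2, -1.0, -1.2]
opening: 0.355
grip_force: 30.0
```

Run:
```python
from h import *
s=env.state();print(s["eef_pos"],s["tcp_rot"],s["opening"],s["grip_force"])
p,W,ok,X=wcloud()
q,d=env.read_camera("scene")
a=cv2.resize(q[80:260,130:330],(440,396)); b=cv2.resize(p[100:400,130:430],(396,396))[:,:350]
cv2.imwrite("pics/m5.png",np.hstack([a,b])[:,:,::-1])
# tray measurement from wrist + top (rim pixels)
for n,(P,Wd,k) in dict(wrist=(p.astype(int),W,ok),top=cloud("top")).items():
    x,y,z=Wd[...,0],Wd[...,1],Wd[...,2]
    m=k&(x>420)&(x<620)&(y<-150)&(y>-370)&(z<22)&(P.min(-1)>120)&(np.ptp(P,axis=-1)<30)
    m=cv2.morphologyEx(m.astype(np.uint8),cv2.MORPH_OPEN,np.ones((5,5)))>0
    Q=Wd[m]
    if len(Q): print(n,len(Q),cv2.minAreaRect(Q[:,:2].astype(np.float32)),Q.min(0),Q.max(0),np.median(Q[:,2]))
```

```text
[455.19118724 -72.62341859 443.14551806] [ 3.13961496e+00 -2.87905156e-03  3.20347059e-01] 0.3553786353255187 29.997859597206116
wrist 14235 ((520.3475341796875, -249.73477172851562), (200.06838989257812, 199.71527099609375), 0.2788810133934021) [ 420.00370907 -349.95913161   -2.13023117] [ 619.97251526 -150.01136932   18.5065674 ] 3.99165762366016
top 6696 ((519.519775390625, -255.44776916503906), (208.81553649902344, 198.5026092529297), 89.81372833251953) [ 420.5286468  -359.99867159   -6.14950555] [ 618.96726236 -151.09065976   20.61578686] 3.686389927539949
```

View pics/m5.png

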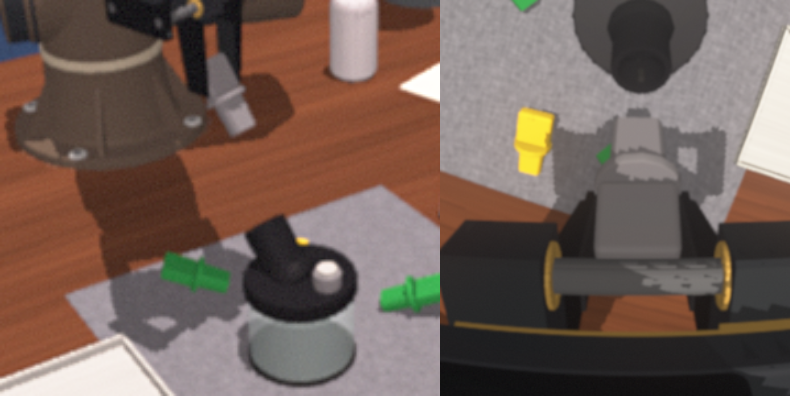

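Run:
```python
from h import *
p,W,ok,X=wcloud()
m=ok&(abs(X[...,1])<22)&(X[...,2]>150)&(X[...,2]<250)&(X[...,0]>-25)&(X[...,0]<70)
for lo in range(160,250,6):
    q=X[m&(X[...,2]>=lo)&(X[...,2]<lo+6)]
    if len(q)>5: print(lo,len(q),q[:,0].min().round(1),q[:,0].max().round(1),q[:,1].min().round(1),q[:,1].max().round(1))
q=X[m&(X[...,2]>196)]; print("lowest",q[:,2].max(),q[q[:,2]>q[:,2].max()-4].mean(0),"far",q[q[:,0]>q[:,0].max()-3].mean(0))
c=q.mean(0);_,s,v=np.linalg.svd(q-c,full_matrices=False);print(v[0],v[1],s/np.sqrt(len(q)))
# tray from first top image: contour of bright blob -> rays on z=16 rim
t=np.load("top0.npz")["p"];c=env.get_calibration("top");K,T=c["intrinsics"],c["cam_to_world"]
g=((t.min(-1)>115)&(np.ptp(t.astype(int),axis=-1)<45)).astype(np.uint8);g[:,:340]=0;g[:,450:]=0;g[:180]=0;g[280:]=0
cs,_=cv2.findContours(g,cv2.RETR_EXTERNAL,cv2.CHAIN_APPROX_NONE);k=max(cs,key=cv2.contourArea)[:,0].astype(float)
D=np.c_[(k[:,0]-K[0,2])/K[0,0],-(k[:,1]-K[1,2])/K[1,1],-np.ones(len(k))]@T[:3,:3].T
H=T[:3,3]+D*((16-T[2,3])/D[:,2])[:,None]
print("tray rim",cv2.minAreaRect(H[:,:2].astype(np.float32)))
```

```text
160 933 -7.1 12.3 -21.9 22.0
166 1067 -9.1 12.4 -22.0 21.9
172 881 1.4 12.5 -21.9 22.0
178 824 5.7 27.2 -21.9 22.0
184 1497 10.1 29.3 -21.9 20.9
190 300 11.2 27.0 -21.4 19.5
196 133 8.6 27.5 -19.7 17.4
202 368 22.7 31.3 -13.2 11.3
208 332 24.1 35.4 -13.5 11.6
214 260 29.0 37.8 -13.1 11.2
220 6 33.4 35.3 -12.6 10.7
lowest 221.06965506857784 [ 36.44472523  -0.54459373 218.24525535] far [ 36.31197389  -0.93234579 216.72760214]
[0.10561477 0.98125123 0.16121891] [ 0.56808066 -0.1926029   0.8001178 ] [7.03824111 6.76668858 1.34287927]
tray rim ((514.8740844726562, -250.11773681640625), (219.22203063964844, 209.91961669921875), 0.1510627120733261)
```

Run:
```python
from h import *
for n in("top","scene"):
    p,W,ok=cloud(n);x,y,z=W[...,0],W[...,1],W[...,2]
    r=ok&(z>10)&(z<20)&(np.ptp(p,axis=-1)<40)
    for lab,m,a in(("x@-285",(abs(y+285)<25),x),("x@-235",(abs(y+235)<25),x)):
        v=a[r&m&(x>400)&(x<640)]; lo=v[v<515]; hi=v[v>515]; print(n,lab,len(lo),len(hi),np.percentile(lo,[5,50,95]),np.percentile(hi,[5,50,95]))
    v=y[r&(abs(x-515)<50)&(y<-140)&(y>-380)];lo=v[v<-260];hi=v[v>-260];print(n,"y",len(lo),len(hi),np.percentile(lo,[5,50,95]),np.percentile(hi,[5,50,95]))
```

```text
top x@-285 48 43 [440.44118884 442.65023678 444.10723856] [586.96504059 587.20963976 589.44152722]
top x@-235 45 44 [440.28345476 442.38018986 442.93205808] [586.61966875 587.92200596 589.17393525]
top y 94 90 [-351.05332181 -349.29179028 -347.38807742] [-185.64685606 -184.03739174 -182.63104596]
scene x@-285 81 95 [442.39330172 444.30344957 446.27094272] [587.70502595 590.46074203 592.53554744]
scene x@-235 80 91 [441.72974854 444.3550763  447.94141349] [587.19150981 590.10404354 592.07724408]
scene y 95 97 [-352.96039878 -351.39352826 -349.11659135] [-187.49466607 -186.13983821 -183.51055597]
```

The stopper is out and held at about 35°, with its tip leading away from the robot. I'll carry it over the tray, align the lean with world x, and then use the far tray wall to swing it upright in the grip.

Emit:
carry_out(series=[[0,0.03,0,4,0.2],[0,0.07,0,9,0.2],[0,0.11,0,14,0.2],[0,0.15,0,18.35,0.2],[0,0.185,0.02,18.35,0.2],[0,0.205,0.05,18.35,0.2],[0,0.205,0.09,18.35,0.2],[0,0.205,0.13,18.35,0.2],[0,0.205,0.17,18.35,0.2],[0,0.205,0.19,18.35,0.2],[0,0.205,0.19,18.35,0.2]])

```text
t: 15.88
eef_pos: [519.6, -267.0, 249.1]
tcp_rot: [-3.139, 0.004, 0.0]
ft_force: [0.8, -0.1, -1.0]
opening: 0.354
grip_force: 30.0
```

```bash
cat > tilt.py <<'E'
from h import *
s=env.state();print(s["t"],s["eef_pos"],s["tcp_rot"],s["ft_force"],s["opening"])
p,W,ok,X=wcloud()
x,y,z=W[...,0],W[...,1],W[...,2]
m=ok&(abs(X[...,1])<18)&(X[...,2]>196)&(X[...,0]>-25)&(X[...,0]<70)&(z>6)
for lo in range(196,234,5):
    q=X[m&(X[...,2]>=lo)&(X[...,2]<lo+5)&(abs(X[...,1])<10)]
    if len(q)>5: print(lo,len(q),q[:,0].min().round(1),q[:,0].max().round(1))
r=ok&(z>9)&(z<20)&(abs(y-s["eef_pos"][1]+0)<60)&(abs(X[...,1])>25)&(x>570)&(x<610);print("far wall x",r.sum(),np.percentile(x[r],[5,50,95]) if r.any() else 0, "floor z",np.median(z[ok&(abs(x-575)<8)&(abs(X[...,1])>25)&(abs(X[...,1])<60)]))
E
python3 tilt.py
```

```text
15.875 [ 519.60629444 -266.96681474  249.10749103] [-3.13888192e+00  3.87666257e-03  1.67841362e-05] [ 0.77322422 -0.1071254  -1.01860918] 0.35386660529369174
196 59 23.6 26.6
201 255 24.0 29.5
206 250 27.6 33.2
211 225 30.1 37.2
216 139 33.2 37.5
231 91 68.4 69.9
far wall x 639 [586.91660866 588.79986475 590.75695258] floor z 4.260571667998903
```

Emit:
carry_out(series=[[0.01,0,0.0,0,0.2],[0.022,0,0.01,0,0.2],[0.026,0,0.0165,0,0.2],[0.03,0,0.0165,0,0.2],[0.034,0,0.015,0,0.2],[0.038,0,0.0135,0,0.2],[0.042,0,0.0125,0,0.2],[0.042,0,0.0125,0,0.2]])

```text
t: 16.92
eef_pos: [561.0, -267.1, 238.8]
tcp_rot: [-3.14, 0.004, 0.0]
ft_force: [-9.3, -0.4, 4.1]
opening: 0.356
grip_force: 30.0
```

```bash
python3 tilt.py
```

```text
16.925 [ 560.96123468 -267.10136658  238.83675424] [-3.13992870e+00  4.48841469e-03  3.93049220e-04] [-9.27199037 -0.39790988  4.07250926] 0.3560858801323405
201 28 17.5 19.2
206 196 17.7 21.6
211 196 19.7 24.6
216 179 22.5 29.8
221 268 24.3 30.9
226 51 30.3 30.9
231 19 30.6 30.8
far wall x 832 [587.29123644 589.62799209 590.99049362] floor z 151.9274178978957
```

Emit:
carry_out(series=[[0.003,0,0.0005,0,0.2],[0.006,0,0.001,0,0.2],[0.009,0,0.001,0,0.2],[0.012,0,0.001,0,0.2],[0.0145,0,0.001,0,0.2],[0.017,0,0.001,0,0.2],[0.017,0,0.001,0,0.2]])

```text
t: 17.85
eef_pos: [578.1, -267.1, 238.1]
tcp_rot: [-3.14, 0.004, 0.0]
ft_force: [-8.8, -0.2, 4.6]
opening: 0.358
grip_force: 30.0
```

```bash
python3 tilt.py
```

```text
17.85 [ 578.08145892 -267.05750276  238.11989663] [-3.14015995e+00  3.80994758e-03  3.36230346e-04] [-8.81887662 -0.20718104  4.61553648] 0.3577886822115947
211 101 5.0 7.5
216 149 5.8 13.2
221 284 6.3 13.7
226 65 8.1 13.7
231 13 13.3 13.6
far wall x 779 [587.72100799 589.97140509 591.116905  ] floor z 4.6487978032346575
```

Emit:
carry_out(series=[[-0.005,0,-0.003,0,0.2],[-0.02,0,-0.006,0,0.2],[-0.04,0,-0.01,0,0.2],[-0.04,0,-0.01,0,0.2]])

```text
t: 18.4
eef_pos: [537.8, -267.3, 248.5]
tcp_rot: [3.142, -0.0, -0.001]
ft_force: [-0.1, 0.1, -1.1]
opening: 0.355
grip_force: 30.0
```

```bash
python3 tilt.py
python3 - <<'E'
from h import *
p,W,ok,X=wcloud(); m=ok&(X[...,2]>204)&(X[...,2]<232)&(abs(X[...,1])<9)&(X[...,0]>-5)&(X[...,0]<22)&(W[...,2]>8)
q=X[m]; print(len(q),"lowest",np.percentile(q[:,2],[90,98,100]),"slope x/z",np.polyfit(q[:,2],q[:,0],1))
q,d=env.read_camera("scene");cv2.imwrite("pics/s6.png",cv2.resize(q[190:310,90:250],(800,600),interpolation=cv2.INTER_CUBIC)[:,:,::-1])
E
```

```text
18.4 [ 537.84093541 -267.30569315  248.53933647] [ 3.14156522e+00 -2.16918850e-04 -8.74094183e-04] [-0.06638543  0.14691904 -1.08746352] 0.3553863141120903
206 6 5.8 6.7
211 116 5.1 8.2
216 124 5.6 9.2
221 129 7.1 10.7
226 29 9.3 52.2
231 190 49.2 53.2
far wall x 679 [587.1814785  589.2271106  590.86595042] floor z 151.46302654821733
359 lowest [225.31423511 226.63198052 227.25055415] slope x/z [  0.23811351 -43.96044731]
```

View pics/s6.png

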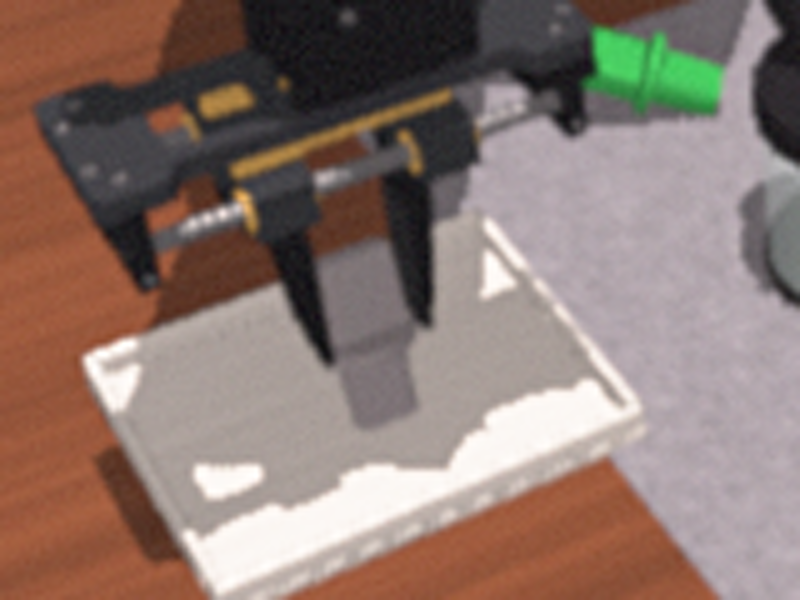

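Run:
```python
from h import *
def fit(q,lab):
    for _ in range(4):
        A=np.c_[q[:,2],q[:,1],np.ones(len(q))];c,*_=np.linalg.lstsq(A,q[:,0],rcond=None);r=q[:,0]-A@c;q=q[abs(r)<max(1.5,2*np.std(r))]
    print(lab,len(q),"dx/dz tilt deg",np.degrees(np.arctan(c[0])).round(1),"x at mid",(np.median(q[:,0])).round(1),"rms",r.std().round(2))
p,W,ok,X=wcloud()
for y0,lo,hi,l in((13,150,186,"tab wrist"),(10,206,224,"shank wrist")):
    fit(X[ok&(abs(X[...,1])<y0)&(X[...,2]>lo)&(X[...,2]<hi)&(X[...,0]>-5)&(X[...,0]<14)],l)
s=env.state();M=R.from_euler('xyz',s["tcp_rot"]).as_matrix()
p,d=env.read_camera("scene");_,W,ok=cloud("scene",p,d);Y=(W-s["eef_pos"])@M
for y0,lo,hi,l in((12,155,184,"tab scene"),(9,202,222,"shank scene")):
    q=Y[ok&(abs(Y[...,1])<y0)&(Y[...,2]>lo)&(Y[...,2]<hi)&(Y[...,0]>-5)&(Y[...,0]<16)];print(len(q)); fit(q,l)
```

```text
tab wrist 845 dx/dz tilt deg 13.9 x at mid -3.3 rms 0.43
shank wrist 321 dx/dz tilt deg 13.2 x at mid 7.8 rms 0.4
78
tab scene 67 dx/dz tilt deg 6.5 x at mid -3.6 rms 0.8
89
shank scene 87 dx/dz tilt deg 12.3 x at mid 6.9 rms 1.41
```

The stopper stands free of the wall in the grip but still leans about 13°, with its shank bottom near (385,425). I'll push further against the wall.

Emit:
carry_out(series=[[0.02,0,0.005,0,0.2],[0.035,0,0.0105,0,0.2],[0.038,0,0.0105,0,0.2],[0.041,0,0.0105,0,0.2],[0.044,0,0.0105,0,0.2],[0.047,0,0.0105,0,0.2],[0.05,0,0.0105,0,0.2],[0.05,0,0.0105,0,0.2]])

```text
t: 19.65
eef_pos: [588.1, -267.1, 237.5]
tcp_rot: [-3.14, 0.003, 0.0]
ft_force: [-6.8, 0.4, 5.2]
opening: 0.354
grip_force: 30.0
```

```bash
cat > fit.py <<'E'
from h import *
def fit(q,lab):
    if len(q)<30: print(lab,"few");return
    for _ in range(5):
        A=np.c_[q[:,2],q[:,1],np.ones(len(q))];c,*_=np.linalg.lstsq(A,q[:,0],rcond=None);r=q[:,0]-A@c;k=abs(r)<max(1.2,2*np.std(r));q=q[k]
    print(lab,len(q),"tilt deg",np.degrees(np.arctan(c[0])).round(1),"x,z mid",np.median(q,0)[[0,2]].round(1),"rms",r.std().round(2))
s=env.state();print(s["t"],s["eef_pos"],s["ft_force"])
p,W,ok,X=wcloud();g=np.ptp(p.astype(int),axis=-1)<40
for y0,lo,hi,l in((12,150,190,"tab"),(9,206,226,"shank")):
    fit(X[ok&g&(abs(X[...,1])<y0)&(X[...,2]>lo)&(X[...,2]<hi)&(X[...,0]>-14)&(X[...,0]<14)&(W[...,2]>17)],l)
E
python3 fit.py
```

```text
19.65 [ 588.05581177 -267.13522436  237.46628954] [-6.81757627  0.35410852  5.23261138]
tab 1061 tilt deg 5.8 x,z mid [ -6.9 177.6] rms 0.38
shank 40 tilt deg -4.9 x,z mid [ -1.3 219. ] rms 0.24
```

Emit:
carry_out(series=[[0.003,0,0,0,0.2],[0.006,0,0,0,0.2],[0.007,0,0,0,0.2],[0.007,0,0,0,0.2],[0.0,0,-0.003,0,0.2],[-0.03,0,-0.008,0,0.2],[-0.06,0,-0.008,0,0.2],[-0.06,0,-0.008,0,0.2],[-0.06,0,-0.008,0,0.2]])

```text
t: 20.82
eef_pos: [529.4, -267.4, 245.8]
tcp_rot: [3.141, -0.001, -0.0]
ft_force: [0.6, 0.5, -0.7]
opening: 0.349
grip_force: 30.0
```

```bash
python3 fit.py
```

```text
20.825 [ 529.44122288 -267.40876232  245.81548938] [ 0.55274139  0.54132012 -0.7265342 ]
tab 841 tilt deg 1.7 x,z mid [ -8.8 178.2] rms 0.36
shank 94 tilt deg 0.0 x,z mid [ -5.4 222.8] rms 0.25
```

Run:
```python
from h import *
p,W,ok,X=wcloud();g=np.ptp(p.astype(int),axis=-1)<40
m=ok&(abs(X[...,1])<24)&(X[...,0]>-40)&(X[...,0]<12)&(X[...,2]>130)&(W[...,2]>7)
for lo in range(150,240,4):
    q=X[m&(X[...,2]>=lo)&(X[...,2]<lo+4)&(abs(X[...,1])<16)]
    if len(q)>3: print(lo,len(q),q[:,0].min().round(1),q[:,0].max().round(1),q[:,1].min().round(1),q[:,1].max().round(1))
q,d=env.read_camera("scene");cv2.imwrite("pics/s7.png",cv2.resize(q[190:310,90:250],(800,600),interpolation=cv2.INTER_CUBIC)[:,:,::-1])
```

```text
150 23 0.3 10.1 15.4 15.9
154 29 -1.3 10.1 15.4 15.9
158 62 -22.2 10.4 -15.7 16.0
162 33 -22.8 10.4 -12.6 16.0
166 117 -9.7 10.2 -15.3 15.9
170 262 -10.5 10.1 -16.0 15.9
174 254 -11.8 10.2 -15.9 16.0
178 203 -11.0 10.3 -16.0 15.9
182 208 -10.0 10.4 -15.9 15.9
186 210 -9.8 10.3 -15.7 15.9
190 711 -10.9 6.1 -16.0 15.9
194 393 -10.5 4.6 -16.0 15.5
214 4 -6.5 -5.4 -11.1 8.6
218 39 -8.1 -5.1 -11.9 10.1
222 79 -9.8 -4.8 -12.1 11.1
226 45 -9.5 -4.8 -12.3 10.5
```

View pics/s7.png

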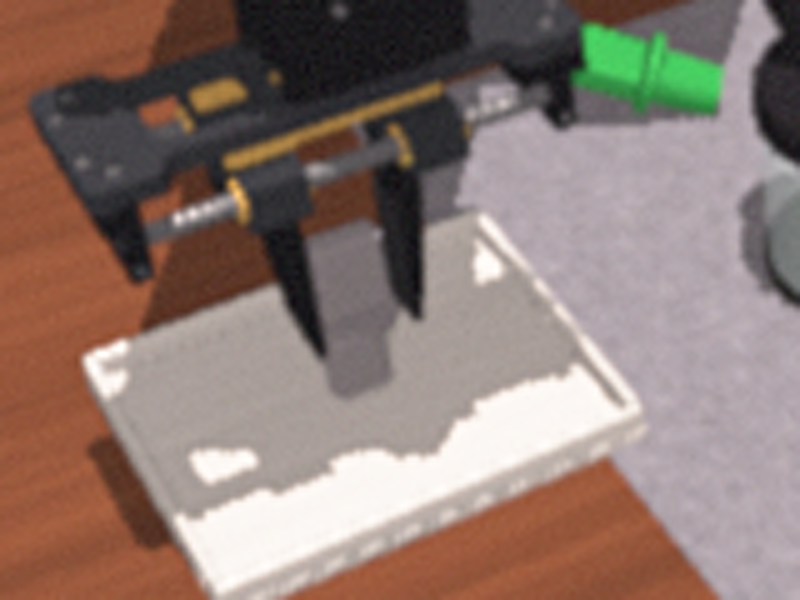

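The stopper is near upright (1–2°) but held only at the pads' inner edge, with its bottom at about (360,390) and about 11 mm above the floor. I'll lower it gently to contact.

Emit:
carry_out(series=[[0,0,0.003,0,0.2],[0,0,0.006,0,0.2],[0,0,0.008,0,0.2],[0,0,0.009,0,0.2],[0,0,0.01,0,0.2],[0,0,0.01,0,0.2]])

```text
t: 21.72
eef_pos: [529.0, -267.2, 235.4]
tcp_rot: [-3.141, 0.0, 0.0]
ft_force: [0.8, -0.2, 0.0]
opening: 0.351
grip_force: 30.0
```

```bash
python3 fit.py
```

```text
21.725 [ 528.97619024 -267.18219744  235.36259155] [ 0.79494749 -0.20718188  0.00872306]
tab 847 tilt deg 1.8 x,z mid [ -8.8 178.2] rms 0.34
shank few
```

Emit:
carry_out(series=[[0,0,0.001,0,0.2],[0,0,0.002,0,0.2],[0,0,0.002,0,0.2]])

```text
t: 22.15
eef_pos: [529.1, -267.2, 233.7]
tcp_rot: [3.141, -0.001, 0.0]
ft_force: [-0.9, 0.5, 3.1]
opening: 0.344
grip_force: 30.0
```

Emit:
carry_out(series=[[0,0,0.001,0,0.2],[0,0,0.001,0,0.2]])

```text
t: 22.4
eef_pos: [529.3, -267.2, 233.4]
tcp_rot: [3.141, -0.002, -0.0]
ft_force: [0.3, 2.0, 11.5]
opening: 0.346
grip_force: 30.0
```

```bash
python3 fit.py
```

```text
22.4 [ 529.29221998 -267.1997897   233.43456784] [ 0.30441362  1.98270188 11.48014471]
tab 844 tilt deg 1.1 x,z mid [ -8.8 177.9] rms 0.35
shank few
```

Emit:
carry_out(series=[[0,0,0,0,0.37],[0,0,0,0,0.4],[0,0,0,0,0.5],[0,0,0,0,0.65],[0,0,0,0,0.65],[0.01,0,-0.02,0,0.65],[0.01,0,-0.06,0,0.65],[0.01,0,-0.12,0,0.65],[0.01,0,-0.17,0,0.65],[0.01,0,-0.17,0,0.65]])

```text
t: 23.7
eef_pos: [539.0, -267.1, 406.3]
tcp_rot: [3.138, -0.006, 0.0]
ft_force: [-0.7, 0.9, -1.5]
opening: 0.65
grip_force: 0.0
```

Run:
```python
from h import *
s=env.state();print(s["t"],s["eef_pos"])
q,d=env.read_camera("scene");_,W,ok=cloud("scene",q,d)
a=cv2.resize(q[150:330,70:470],(800,360));cv2.imwrite("pics/s8.png",a[:,:,::-1])
m=ok&(abs(W[...,0]-513)<40)&(abs(W[...,1]+267)<40)&(W[...,2]>12)&(W[...,2]<100);P=W[m];print(len(P),P.min(0),P.max(0))
for lo in range(12,76,9):
    k=P[(P[:,2]>=lo)&(P[:,2]<lo+9)]; print(lo,len(k),k.mean(0) if len(k) else 0)
```

```text
23.7 [ 538.98734897 -267.14917318  406.25289561]
503 [ 508.01126048 -286.01998823   12.15536461] [ 536.43989651 -248.78211585   75.64911685]
12 46 [ 522.48925295 -268.21906451   16.59762321]
21 27 [ 523.13319684 -271.4018386    24.36863492]
30 62 [ 527.35887197 -270.25903592   37.37674763]
39 97 [ 523.7177384  -268.70948443   42.19188135]
48 72 [ 522.03456866 -268.76531644   52.11396526]
57 73 [ 522.09098361 -268.85504502   61.38224397]
66 121 [ 518.96274305 -268.38874877   71.32546265]
75 5 [ 519.34919089 -268.8251834    75.34919294]
```

View pics/s8.png

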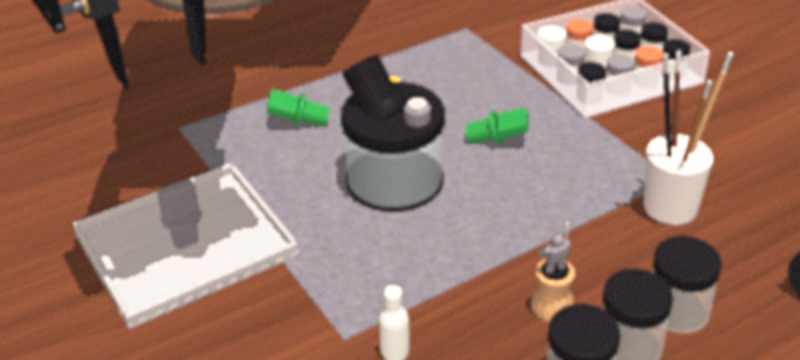

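The stopper stands upright in the tray at (180,212): its top is at 73 mm (4 + 69), its axis is vertical, and nothing touches it. The port is open and the bystanders haven't moved, so I'm handing in.

```bash
python3 -c "
from cell import env
print(env.job_done())"
```

```text
the job is handed in; nothing more can be done
None
```

The stopper was twisted about 90° while still seated and drawn out of the port. It now stands upright on its narrow end in the drip tray, the bystanders are where they were, and the job was handed in at about 24 s.

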